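# Pick the heat sink and lock it in the assembly fixture

## Task

Take the long finned heat sink out of the cluttered parts bin, leaving all the other parts in the bin, and lay it fins up in the nest of the assembly fixture without dropping it. Then press the fixture's knob down and turn it clockwise to the far end of its turn, so that the keeper arm lies over the end of the heat sink, and let go so that the knob springs back up. Leave the adapter, the screwdriver and the stack of panels where they are.

Things in the scene. Friction and masses are not known exactly. Their poses are not given: they have to be found in the camera images.
- heat_sink: the part wanted: bare aluminium heat sink, 80 long (own x) x 28 wide (own y) x 22 mm high, 6 mm base with five thin fins along its length on top (fins up, own z up); in the bin it lies fins up. Grip it across the 28 mm width. Origin: centre of its underside
- short_sink: same finned profile but only 46 mm long (x), 28 wide, 22 high: not wanted. Origin: centre of underside
- plain_bar: plain aluminium bar without fins, 80 (x) x 28 x 22 mm: not wanted. Origin: centre of underside
- bracket: steel angle bracket, 60 (x) x 30 x 28 mm high: not wanted. Origin: centre of underside
- relay: black block, 66 (x) x 32 x 24 mm high: not wanted. Origin: centre of underside
- foot_a: round black rubber foot, 40 mm diameter, 18 high: not wanted. Origin: centre of underside
- foot_b: a second rubber foot, the same as foot_a: not wanted. Origin: centre of underside
- cap_a: black round capacitor standing upright, 40 mm diameter, 30 high: not wanted. Origin: centre of underside
- jack: socket: 34 mm square steel flange with a 26 mm black barrel on top, 26 mm high: not wanted. Origin: centre of underside
- standoff_a: small steel stud standing upright, 14 mm diameter, 22 high: not wanted. Origin: centre of underside
- standoff_b: a second stud, the same as standoff_a: not wanted. Origin: centre of underside
- bin: blue open parts bin, fixed, outside 270 (own x) x 310 (own y) x 50 mm high, walls and floor 5 mm thick. The eleven parts lie spread over its floor, most with their length roughly along the bin's y. The bin stands on the left or on the right of the bench, the fixture on the other side. Origin: centre of underside
- fixture: assembly fixture fixed to the bench: dark steel plate 110 (own x) x 200 (own y) x 10 mm thick, with the nest towards its -y end and the knob, on a grey round housing (54 mm diameter, 26 mm high on the plate), towards its +y end. Origin: centre of the plate's underside
- nest (a point): centre of the nest's floor, on the top of the plate (10 mm above the bench); axes as the fixture's. The nest is an 88 mm (y) x 36 mm (x) rectangle bounded by end rails and four corner stops 8 mm high; the heat sink lies in it with its length along y, either way round. The long sides are open over the middle 60 mm for the fingers
- knob_grip (a point): on the knob's axis, 85 mm along the fixture's +y from the nest centre, 71 mm above the bench with the knob up; axes turn with the knob (z up, x along the bar and the keeper arm). The knob is a black upright bar 36 long (x) x 14 wide (y), from 47 to 80 mm above the bench, to be pinched across its 14 mm; beneath it are a 34 mm disc and the keeper arm (41 to 47 mm above the bench)
- keeper_tip (a point): underside of the free end of the keeper arm, a 12 mm wide flat steel finger reaching 62 mm from the knob's axis along the knob's x; 41 mm above the bench with the knob up, 34 mm with it pressed (it clears the heat sink lying in the nest, whose top is at 32 mm)
- plunger (a joint): how far the knob is pressed down: 0 up, 0.007 m fully down; a spring pushes it up with 4 N at the top, 10 N fully down. A catch inside lets the knob pass between its open and locked places only while pressed at least 5 mm; unpressed it resists and must not be forced
- keeper (a joint): knob and keeper arm turn, rad, clockwise from above: 0 to 0.30 open place (some play, starts there; at 0 the arm points 0.26 rad clockwise of the fixture's +x), 1.10 to 1.4 (end stop) locked place, arm over the heat sink's end (at 1.31 it points along the fixture's -y). It stays where it is left. Let up in a place, it is caught there
- adapter: bystander: black power adapter, 90 x 45 x 30 mm, on the bench beyond the work. Origin: centre of underside
- driver: bystander: screwdriver lying on the bench beyond the work, roughly along y
- panels: bystander: stack of four black front panels, 50 x 120 x 24 mm, on the bench beyond the work. Origin: centre of underside
There are look-alikes about, which are no part of the job. What is shaped like the heat_sink but blue or brown is not meant.

How it is judged:
By the outcome, as a careful person would: the job done as asked, in the order asked, and still so for the second after the job is handed in, with the robot touching nothing.
It also fails if it takes over 51 s, if anything falls off the work surface, if the arm or the gripper's body presses on something with over 40 N, if the wrist force passes 120 N, or if a joint passes its speed limit or range.

## Robot

A 6-joint arm with a two-finger parallel gripper is mounted at the origin on the work surface. World frame = base frame: x ahead of the robot, y to its left, z up, the work surface at z = 0. Lengths are in mm, angles in rad, forces in N, time in s.
With the tool pointing down it reaches from about 350 to 975 mm from the base axis. Payload 4.9 kg.
Tool frame: the origin (TCP) lies at the very end of the fingers, on their centre line; the grasp point (between the pads) lies 19 mm behind it; z points along the fingers, y is the line along which they close (so a half turn about z gives the same grasp; the last joint's range is limited). The gripper opens to 85 mm and grips with 20 to 120 N. Pads are 22 mm wide; open, the fingers measure 114 mm over their backs; the gripper's body (76 mm by 85 mm) begins 54 mm behind the grasp point. The pads swing forward as they close: fully open they stand 13 mm farther back than shut.
Start: joints at [-1.406, 0.053, 1.613, -0, 1.476, -0.119], TCP at [174.999, -599.981, 231.304] pointing down, gripper open.
Joint ranges: [-3.01, 3.01], [-1.01, 2.22], [0.06, 2.58], [-1.02, 4.17], [0.09, 2.62], [-3.14, 3.14]. Speed limits (rad/s): [2.57, 2.57, 3.14, 3.14, 3.14, 3.14].

## Interface

Orientations are given as [roll, pitch, yaw] about the fixed x, y, z axes, in that order (R = Rz(yaw) Ry(pitch) Rx(roll)).
In Python, from bench import manip gives the robot as it stands.
- The arm moves only by the shell command python3 -m pendant 'ROWS' [FORCE]. ROWS is JSON, a list of rows, each an object with "slide": the shift along the tool's x, y, z in mm, a list of three; "rotation": the turn, a rotation vector about the tool's x, y, z in rad, a list of three; "fingers": the gripper command: -1 is fully open, 1 is shut, values between are in proportion. A call has 1 to 20 rows; each row shifts and turns the commanded pose from where the row before left it, along the tool's axes as they then stand; what a row does not reach is not made up. A row lasts 1/12 s, in which the tool goes at most 41.7 mm and 7.16 degrees, less where a joint would pass 70% of its speed; a pose out of reach is approached as far as the arm can. A call is refused whole if a number of a shift passes 41.7 or a number of a turn 0.125, either way. A call with a gripper value outside its range is refused whole. The fingers move at their own pace and stop on an object; FORCE is the grip in N (left out, the last holds). Time passes only in rows, so rows that do not move let the fingers close. It gives the time, the measured TCP pose, the force, the opening and the grip force at its end, in the units of the state.
- manip.state(): the state, without advancing time (a new reading comes with each control period).
- manip.snapshot(name): name is "side" or "top" or "wrist"; returns the picture (384x512x3 uint8, red, green, blue); there is no depth.
- manip.get_calibration(name): a dict with "fx", "fy", "cx", "cy" (pixels), "R" (3x3) and "t" (3): a world point X has camera coordinates R X + t; the wrist camera has in their place "mount" (4x4, takes a point from camera to tool coordinates, whose origin is the TCP and whose axes are the flange's). Camera axes: x right, y down, z forward; pixel columns grow to the right and rows downward; lengths in mm; the calibration is good to about 2 mm. A picture is of the moment at which its call begins: read the wrist's pose just before it. get_calibration takes no time and is no camera call.
- manip.job_done(): hands the job in; it is judged then, once.
The state is a dict: "time_s": time; "qpos": joint angles; "qvel": joint speeds; "effort": joint torques, N m; "tool_pos": TCP position; "tool_rot": TCP orientation; "wrist_force": force on the tool from outside, world axes, zero at the start; "wrist_torque": the same for the moment, N m; "gripper_width": finger opening in mm; "grasp_force": force on a finger pad.
Only numpy, scipy, OpenCV 4.12 (cv2) and the standard library are available. Lean on these libraries where they do the work, as an engineer would, in place of code of your own. Each camera call takes 0.05 s, during which the arm holds its last target. There are 200 camera calls.

## Working session

There is one attempt and no reset: what is moved stays moved. The work goes in short steps, Python scripts to look and compute and a shell command to move; the robot and the scene stay as the last step left them, time stands still between calls to the robot, and variables do not carry over. Pictures are saved under pics/ and viewed, at most 10 in all, crops included, and the job is handed in when it is done.

```bash
mkdir -p pics
cat > h.py <<'E'
import numpy as np, cv2
from bench import manip
from scipy.spatial.transform import Rotation as Ro
def save(name,fn):
    im=manip.snapshot(name); cv2.imwrite('pics/'+fn,im[:,:,::-1]); return im
def cam(name,st=None):
    c=manip.get_calibration(name)
    K=np.array([[c['fx'],0,c['cx']],[0,c['fy'],c['cy']],[0,0,1]])
    if 'R' in c: return K,np.array(c['R']),np.array(c['t'])
    M=np.array(c['mount']); T=np.eye(4); T[:3,:3]=Ro.from_euler('xyz',st['tool_rot']).as_matrix(); T[:3,3]=st['tool_pos']
    W=np.linalg.inv(T@M); return K,W[:3,:3],W[:3,3]
def px2w(name,u,v,z,st=None):
    K,R,t=cam(name,st); d=R.T@np.linalg.inv(K)@[u,v,1]; o=-R.T@t
    return o+d*(z-o[2])/d[2]
def w2px(name,X,st=None):
    K,R,t=cam(name,st); p=K@(R@np.array(X)+t); return p[:2]/p[2]
E
python3 - <<'E'
from h import *
print(manip.state())
save('top','top1.png'); save('side','side1.png')
im=cv2.imread('pics/top1.png'); 
print({k:np.round(v,3).tolist() for k,v in manip.get_calibration('wrist').items()})
K,R,t=cam('top'); print(-R.T@t,R)
E
```

```text
{'time_s': 0.0, 'qpos': array([-1.40599996e+00,  5.33406576e-02,  1.61430794e+00, -6.34543318e-06,
        1.47601290e+00, -1.19004158e-01]), 'qvel': array([-0.00029389,  0.00151059, -0.00207259,  0.00031713, -0.00107043,
        0.00011181]), 'effort': array([ 3.36509904e-03, -3.93684912e+01, -3.70171773e+01,  7.26807116e-05,
        7.09993605e-03,  8.86109149e-06]), 'tool_pos': array([ 174.89550899, -599.37139505,  230.06474393]), 'tool_rot': array([-3.13953769e+00, -2.39349772e-04,  2.83800885e-01]), 'wrist_force': array([-0.29887467,  0.03666669, -0.62019234]), 'wrist_torque': array([-0.05887717,  0.03121527, -0.02964704]), 'grasp_force': 0.0, 'gripper_width': 85.73514408369552}
{'fx': 332.487, 'fy': 332.487, 'cx': 254.796, 'cy': 190.154, 'mount': [[-0.0, -0.947, -0.321, 83.081], [1.0, -0.0, 0.0, 0.03], [-0.0, -0.321, 0.947, -142.562], [0.0, 0.0, 0.0, 1.0]]}
[375.88534159 -16.76606403 993.39808174] [[ 0.00749962 -0.99984551 -0.01589721]
 [-0.98425329 -0.00457312 -0.17670469]
 [ 0.17660469  0.0169721  -0.98413553]]
```

View pics/top1.png

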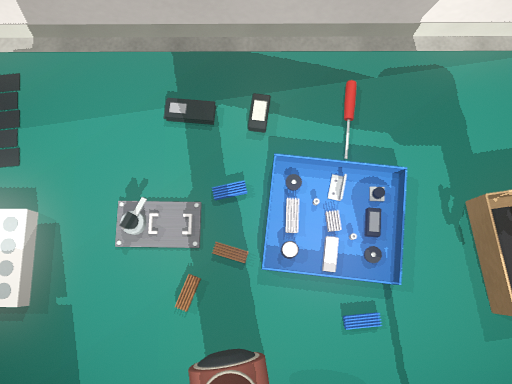

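View pics/side1.png

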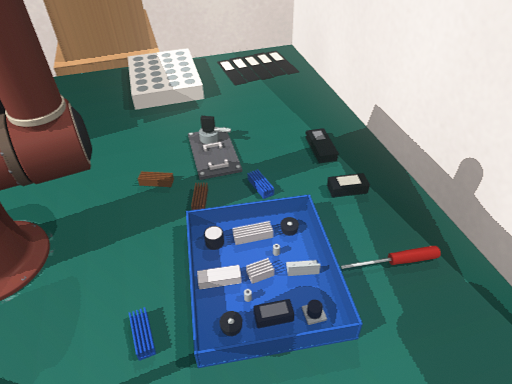

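The top view shows the bin on the right (cols 265–405, rows 157–283). The long finned sink is at about (292,215), the short sink at (333,220) and the plain bar at (331,254). The fixture is on the left at (158,225), with its knob at about (130,220). I'll enlarge both regions.

Run:
```python
from h import *
im=cv2.imread('pics/top1.png')
a=cv2.resize(im[150:290,262:352],None,fx=4,fy=4,interpolation=cv2.INTER_CUBIC)
b=cv2.resize(im[185:265,108:208],None,fx=4,fy=4,interpolation=cv2.INTER_CUBIC)
o=np.zeros((560,800,3),np.uint8); o[:560,:360]=a; o[:320,380:780]=b
cv2.imwrite('pics/crop1.png',o)
for n,u,v,z in [('sinktop',291.5,198.5,22),('sinkbot',291.5,232.5,22),('binTL',276,155,50),('binTR',406,168,50),('binBL',263,269,50),('binBR',401,284,50),('fixTL',118,201,10),('fixTR',200,203,10),('fixBL',116,247,10),('fixBR',200,248,10),('knob',127,220,80)]:
    print(n,px2w('top',u,v,z).round(1))
```

```text
sinktop [562.4 -91.6  22. ]
sinkbot [481.7 -90.9  22. ]
binTL [660.6 -54.1  50. ]
binTR [ 630.2 -355.    50. ]
binBL [396.6 -24.5  50. ]
binBR [ 366. -329.   50.]
fixTL [556.7 324.7  10. ]
fixTR [552.7 126.7  10. ]
fixBL [446.3 322.3  10. ]
fixBR [445.2 123.5  10. ]
knob [501.1 277.6  80. ]
```

View pics/crop1.png

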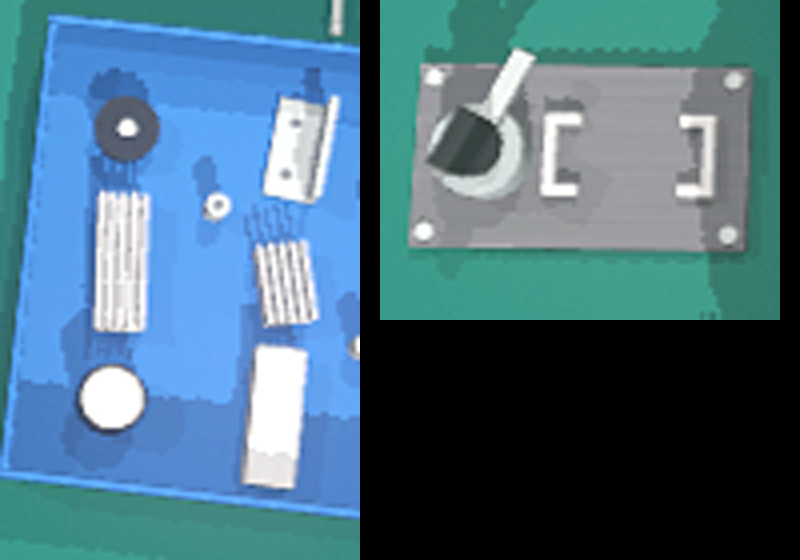

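The enlargement shows the sink with its five fins, corners at crop (97,192) to (146,331). The rubber foot and the capacitor sit beyond its two ends. The keeper arm points up and to the right, clear of the nest, whose rails run from crop (541,155) to (715,155). Next I work out the poses.

```bash
cat >> h.py <<'E'
def delta(x,y,z,yaw,base=None):
    s=base or manip.state(); p=s['tool_pos']; r=s['tool_rot'][2]
    turn=(r-yaw+np.pi/2)%np.pi-np.pi/2   # about tool z, half-turn symmetric
    def sl(ps):
        c,n=np.cos(ps),np.sin(ps); d=np.array([x,y,z])-p
        return np.round([c*d[0]+n*d[1], n*d[0]-c*d[1], -d[2]],1)
    print('slide now',sl(r),'turn',round(turn,3),'slide after turn',sl(r-turn),'q6',manip.state()['qpos'][5].round(2))
E
python3 - <<'E'
from h import *
q=lambda cx,cy,z:px2w('top',262+cx/4-.4,150+cy/4-.4,z)
A=q(97,192,27);B=q(149,193,27);C=q(94,330,27);D=q(146,331,27)
c=(A+B+C+D)/4; d=(A+B-C-D)/2; print('sink',c.round(1),np.hypot(*d[:2]),np.hypot(*(A-B)[:2]),'yaw',np.arctan2(d[1],d[0]))
print('cap',q(112,398,35)[:2],'foot',q(127,129,23)[:2])
f=lambda cx,cy,z:px2w('top',108+(cx-380)/4-.4,185+cy/4-.4,z)
P=[f(541,112,18),f(541,196,18),f(716,116,18),f(717,196,18)];n=sum(P)/4
dd=(P[0]+P[1]-P[2]-P[3])/2;print('nest',n.round(1),np.hypot(*dd[:2]),'fix y dir',np.arctan2(dd[1],dd[0]))
S=[f(434,77,10),f(734,80,10),f(424,232,10),f(729,235,10)];print('screws',np.round(S,1).tolist())
print('armtip',f(524,55,47),'armroot',f(490,112,47))
delta(c[0],c[1],180,np.arctan2(d[1],d[0]))
E
```

```text
sink [522.6 -92.   27. ] 81.54017793363822 30.551128716715432 yaw -0.03053678739013635
cap [442.22325847 -85.22190356] foot [602.56779585 -96.27844035]
nest [502.3 195.6  18. ] 103.9700733004763 fix y dir 1.564680319305808
screws [[549.8, 316.8, 10.0], [548.8, 135.9, 10.0], [456.7, 316.8, 10.0], [456.0, 136.0, 10.0]]
armtip [556.43107894 252.61890431  47.        ] armroot [522.91985365 270.48802939  47.        ]
slide now [ 475.8 -389.9   50.2] turn 0.314 slide after turn [ 332.  -517.9   50.2] q6 -0.12
```

```bash
python3 -m pendant '[{"slide":[0,0,0],"rotation":[0,0,0.105],"fingers":-1},{"slide":[0,0,0],"rotation":[0,0,0.105],"fingers":-1},{"slide":[0,0,0],"rotation":[0,0,0.105],"fingers":-1},{"slide":[19.5,-30.5,3],"rotation":[0,0,0],"fingers":-0.1},{"slide":[19.5,-30.5,3],"rotation":[0,0,0],"fingers":-0.1},{"slide":[19.5,-30.5,3],"rotation":[0,0,0],"fingers":-0.1},{"slide":[19.5,-30.5,3],"rotation":[0,0,0],"fingers":-0.1},{"slide":[19.5,-30.5,3],"rotation":[0,0,0],"fingers":-0.1},{"slide":[19.5,-30.5,3],"rotation":[0,0,0],"fingers":-0.1},{"slide":[19.5,-30.5,3],"rotation":[0,0,0],"fingers":-0.1},{"slide":[19.5,-30.5,3],"rotation":[0,0,0],"fingers":-0.1},{"slide":[19.5,-30.5,3],"rotation":[0,0,0],"fingers":-0.1},{"slide":[19.5,-30.5,3],"rotation":[0,0,0],"fingers":-0.1},{"slide":[19.5,-30.5,3],"rotation":[0,0,0],"fingers":-0.1},{"slide":[19.5,-30.5,3],"rotation":[0,0,0],"fingers":-0.1},{"slide":[19.5,-30.5,3],"rotation":[0,0,0],"fingers":-0.1},{"slide":[19.5,-30.5,3],"rotation":[0,0,0],"fingers":-0.1},{"slide":[19.5,-30.5,3],"rotation":[0,0,0],"fingers":-0.1},{"slide":[19.5,-30.5,3],"rotation":[0,0,0],"fingers":-0.1},{"slide":[19.5,-30.5,3],"rotation":[0,0,0],"fingers":-0.1}]' 60
python3 -m pendant '[{"slide":[0,0,0],"rotation":[0,0,0],"fingers":-0.1},{"slide":[0,0,0],"rotation":[0,0,0],"fingers":-0.1}]'
python3 - <<'E'
from h import *
s=manip.state(); print(s['tool_pos'],s['tool_rot'],s['gripper_width'])
save('wrist','w1.png')
delta(522.6,-92,180,-.03,s)
E
```

```text
time_s: 1.77
tool_pos: [523.0, -90.2, 179.8]
tool_rot: [-3.142, 0.0, -0.031]
wrist_force: [0.8, -0.8, 0.0]
gripper_width: 47.2
grasp_force: 0.0
time_s: 1.93
tool_pos: [522.6, -90.5, 179.4]
tool_rot: [-3.141, 0.002, -0.028]
wrist_force: [0.3, 0.3, -0.1]
gripper_width: 47.0
grasp_force: 0.0
[522.57395094 -90.4836856  179.41839667] [-3.14136776e+00  1.77260210e-03 -2.77035537e-02] 46.971597522323115
slide now [ 0.1  1.5 -0.6] turn 0.002 slide after turn [ 0.1  1.5 -0.6] q6 1.29
```

View pics/w1.png

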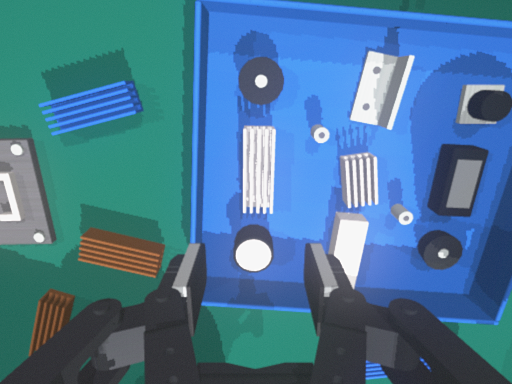

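The wrist view shows the long sink at cols 243–275, rows 126–213, the capacitor at (253,250) and the foot at (261,80). I'll check the sink's centre against this picture.

Run:
```python
from h import *
s=manip.state()
P=[px2w('wrist',u,v,27,s) for u,v in [(244,126),(276,127),(243,212),(274,213)]]
c=sum(P)/4;d=(P[0]+P[1]-P[2]-P[3])/2
print(np.round(P,1).tolist(),c,np.hypot(*d[:2]),np.arctan2(d[1],d[0]))
delta(c[0],c[1],9,np.arctan2(d[1],d[0]))
for u,v in [(243,250),(253,232)]: print(px2w('wrist',u,v,35,s))
```

```text
[[564.9, -83.4, 27.0], [563.2, -111.5, 27.0], [483.2, -79.2, 27.0], [481.3, -108.9, 27.0]] [523.13239096 -95.74427248  27.        ] 81.85024730991533 -0.04237042548000247
slide now [  1.    4.1 170.7] turn 0.013 slide after turn [  1.1   4.1 170.7] q6 1.29
[446.65420339 -77.9105014   35.        ]
[465.65675107 -88.23319654  35.        ]
```

```bash
python3 -m pendant '[{"slide":[1,3.5,30],"rotation":[0,0,0.013],"fingers":-0.1},{"slide":[0,0,35],"rotation":[0,0,0],"fingers":-0.1},{"slide":[0,0,35],"rotation":[0,0,0],"fingers":-0.1},{"slide":[0,0,30],"rotation":[0,0,0],"fingers":-0.1},{"slide":[0,0,20],"rotation":[0,0,0],"fingers":-0.1},{"slide":[0,0,12],"rotation":[0,0,0],"fingers":-0.1},{"slide":[0,0,8],"rotation":[0,0,0],"fingers":-0.1},{"slide":[0,0,0],"rotation":[0,0,0],"fingers":-0.1}]'
python3 -m pendant '[{"slide":[0,0,0],"rotation":[0,0,0],"fingers":0.2},{"slide":[0,0,0],"rotation":[0,0,0],"fingers":0.5},{"slide":[0,0,0],"rotation":[0,0,0],"fingers":1},{"slide":[0,0,0],"rotation":[0,0,0],"fingers":1},{"slide":[0,0,0],"rotation":[0,0,0],"fingers":1},{"slide":[0,0,0],"rotation":[0,0,0],"fingers":1},{"slide":[0,0,0],"rotation":[0,0,0],"fingers":1}]' 60
```

```text
time_s: 2.65
tool_pos: [522.3, -96.2, 9.1]
tool_rot: [-3.141, 0.002, -0.046]
wrist_force: [-0.7, 0.2, -0.2]
gripper_width: 47.0
grasp_force: 0.0
time_s: 3.23
tool_pos: [525.0, -96.2, 12.3]
tool_rot: [3.14, -0.003, -0.044]
wrist_force: [-1.1, -0.9, 6.1]
gripper_width: 26.6
grasp_force: 62.7
```

```bash
python3 -m pendant '[{"slide":[0,0,-8],"rotation":[0,0,0],"fingers":1},{"slide":[0,0,-12],"rotation":[0,0,0],"fingers":1},{"slide":[0,0,-20],"rotation":[0,0,0],"fingers":1},{"slide":[0,0,-25],"rotation":[0,0,0],"fingers":1},{"slide":[0,0,-30],"rotation":[0,0,0],"fingers":1},{"slide":[0,0,-30],"rotation":[0,0,0],"fingers":1},{"slide":[0,0,-20],"rotation":[0,0,0],"fingers":1},{"slide":[0,0,0],"rotation":[0,0,0],"fingers":1},{"slide":[0,0,0],"rotation":[0,0,0],"fingers":1}]'
python3 - <<'E'
from h import *
print(manip.state()['tool_pos'],manip.state()['tool_rot'])
a=save('wrist','w2.png');b=save('side','s2.png')
cv2.imwrite('pics/c2.png',np.hstack([a[180:384,120:400],b[120:324,140:420]])[:,:,::-1])
delta(502.5,195,155,np.pi/2-.006)
E
```

```text
time_s: 3.98
tool_pos: [524.2, -95.7, 157.3]
tool_rot: [3.141, -0.003, -0.044]
wrist_force: [-0.4, -0.3, -1.4]
gripper_width: 26.8
grasp_force: 61.9
[524.21543512 -95.74897298 157.27775101] [ 3.14067609 -0.00349331 -0.04397844]
slide now [ -32.6 -289.    -1.1] turn 1.533 slide after turn [-290.1   21.6   -1.1] q6 1.29
```

View pics/c2.png

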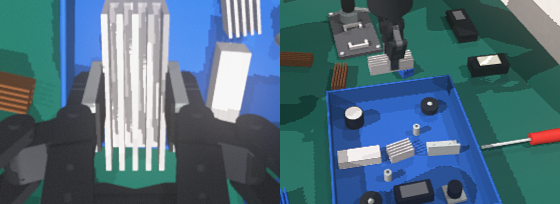

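The sink is held well, fins up, about centred between the pads, and the other parts stayed in the bin. Now I turn and carry it to above the nest.

```bash
python3 -m pendant '[{"slide":[0,0,0],"rotation":[0,0,-0.115],"fingers":1},{"slide":[0,0,0],"rotation":[0,0,-0.115],"fingers":1},{"slide":[0,0,0],"rotation":[0,0,-0.115],"fingers":1},{"slide":[0,0,0],"rotation":[0,0,-0.115],"fingers":1},{"slide":[0,0,0],"rotation":[0,0,-0.115],"fingers":1},{"slide":[0,0,0],"rotation":[0,0,-0.115],"fingers":1},{"slide":[0,0,0],"rotation":[0,0,-0.115],"fingers":1},{"slide":[0,0,0],"rotation":[0,0,-0.115],"fingers":1},{"slide":[0,0,0],"rotation":[0,0,-0.115],"fingers":1},{"slide":[0,0,0],"rotation":[0,0,-0.115],"fingers":1},{"slide":[0,0,0],"rotation":[0,0,-0.115],"fingers":1},{"slide":[0,0,0],"rotation":[0,0,-0.115],"fingers":1},{"slide":[0,0,0],"rotation":[0,0,-0.115],"fingers":1},{"slide":[0,0,0],"rotation":[0,0,-0.115],"fingers":1}]'
python3 -m pendant '[{"slide":[15,0,0],"rotation":[0,0,0],"fingers":1},{"slide":[25,-2,0],"rotation":[0,0,0],"fingers":1},{"slide":[25,-2,0],"rotation":[0,0,0],"fingers":1},{"slide":[25,-2,0],"rotation":[0,0,0],"fingers":1},{"slide":[25,-2,0],"rotation":[0,0,0],"fingers":1},{"slide":[25,-2,0],"rotation":[0,0,0],"fingers":1},{"slide":[25,-2,0],"rotation":[0,0,0],"fingers":1},{"slide":[25,-2,0],"rotation":[0,0,0],"fingers":1},{"slide":[25,-2,0],"rotation":[0,0,0],"fingers":1},{"slide":[25,-2,0],"rotation":[0,0,0],"fingers":1},{"slide":[25,-2,0],"rotation":[0,0,0],"fingers":1},{"slide":[15,-1,0],"rotation":[0,0,0],"fingers":1},{"slide":[9,0,0],"rotation":[0,0,0],"fingers":1},{"slide":[0,0,0],"rotation":[0,0,0],"fingers":1},{"slide":[0,0,0],"rotation":[0,0,0],"fingers":1}]'
python3 - <<'E'
from h import *
s=manip.state();print(s['tool_pos'],s['tool_rot'],s['qpos'].round(2))
a=save('wrist','w3.png')
delta(502.5,195,60,np.pi/2-.006,s)
E
```

```text
time_s: 5.25
tool_pos: [521.9, -95.1, 152.5]
tool_rot: [-3.137, -0.002, 1.572]
wrist_force: [0.5, -0.2, -0.8]
gripper_width: 26.4
grasp_force: 61.9
time_s: 6.5
tool_pos: [503.2, 193.1, 153.9]
tool_rot: [-3.139, 0.001, 1.566]
wrist_force: [-0.3, 0.1, -0.1]
gripper_width: 26.4
grasp_force: 61.9
[503.1555978  193.12779582 153.89604824] [-3.13924465e+00  1.09889752e-03  1.56637201e+00] [ 0.23 -0.09  1.89 -0.    1.35  0.23]
slide now [ 1.9 -0.7 93.9] turn 0.002 slide after turn [ 1.9 -0.7 93.9] q6 0.23
```

View pics/w3.png

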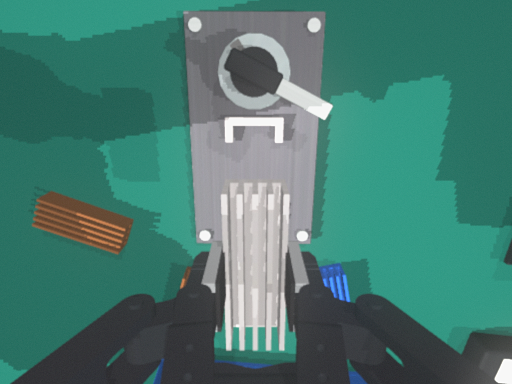

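Here the fin tops span rows 193 to 350 and cols 222–289. The nest's knob-side rail has its outer edge at row 118, cols 225–284. The plate screws are at (194,24), (314,25), (205,236) and (302,236). The keeper arm tip is at about (326,112) and the bar runs from (228,57) to (280,85).

Run:
```python
from h import *
s=manip.state(); W=lambda u,v,z:px2w('wrist',u,v,z,s).round(1)
for z in (168,172):
  a,b=W(256,193,z),W(256,350,z); print('sink ends',a,b,(a+b)/2,'L',a[1]-b[1], W(222,260,z),W(289,260,z))
S=[W(194,24,10),W(314,25,10),W(205,236,10),W(302,236,10)];print(S,sum(S)/4)
print('rail',W(225,118,18),W(284,118,18))
print('bar',W(228,57,80),W(283,82,80),'tip',W(331,106,47),W(322,118,47))
```

```text
sink ends [504.6 230.5 168. ] [504.2 149.2 168. ] [504.4  189.85 168.  ] L 81.30000000000001 [489.5 199.3 168. ] [519.  199.2 168. ]
sink ends [504.6 231.9 172. ] [504.2 153.1 172. ] [504.4 192.5 172. ] L 78.80000000000001 [489.9 201.7 172. ] [518.5 201.6 172. ]
[array([456.9, 314.9,  10. ]), array([550.3, 313.7,  10. ]), array([455.6, 131.9,  10. ]), array([548.3, 131.5,  10. ])] [502.775 223.     10.   ]
rail [479.2 243.7  18. ] [527.9 243.4  18. ]
bar [488.  287.1  80. ] [521.6 272.5  80. ] tip [559.6 255.2  47. ] [553.5 246.6  47. ]
```

```bash
python3 -m pendant '[{"slide":[1.5,-1,25],"rotation":[0,0,0],"fingers":1},{"slide":[1,0,30],"rotation":[0,0,0],"fingers":1},{"slide":[0,0,30],"rotation":[0,0,0],"fingers":1},{"slide":[0,0,20],"rotation":[0,0,0],"fingers":1},{"slide":[0,0,12],"rotation":[0,0,0],"fingers":1},{"slide":[0,0,0],"rotation":[0,0,0],"fingers":1},{"slide":[0,0,0],"rotation":[0,0,0],"fingers":1}]'
python3 - <<'E'
from h import *
s=manip.state();print(s['tool_pos'],s['tool_rot'])
a=save('wrist','w4.png');b=save('top','t4.png')
c=cv2.resize(b[185:265,108:208],(400,320),interpolation=cv2.INTER_CUBIC)
o=np.zeros((384,800,3),np.uint8);o[:,:400]=a[:,60:460];o[:320,400:]=c
cv2.imwrite('pics/c4.png',o[:,:,::-1])
E
```

```text
time_s: 7.13
tool_pos: [503.0, 195.3, 38.3]
tool_rot: [-3.141, 0.0, 1.565]
wrist_force: [0.1, -1.0, -0.0]
gripper_width: 26.7
grasp_force: 61.9
[502.96934256 195.33685193  38.29711733] [-3.14100315e+00  2.60596578e-04  1.56480900e+00]
```

View pics/c4.png

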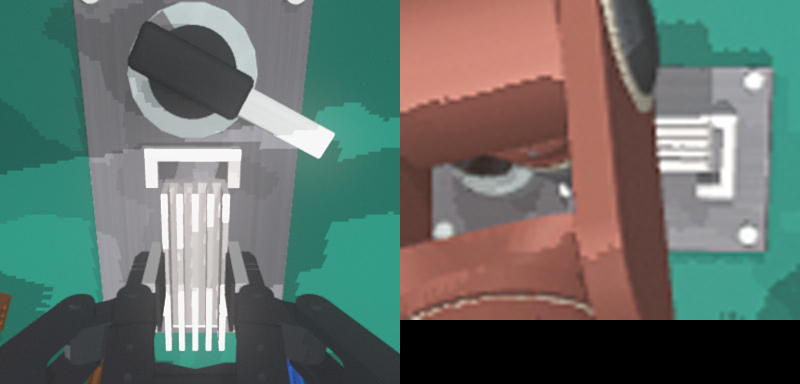

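The sink is just above the nest. Its far end has fin tops at row 193 and the lower edge at about row 181 (cols 162–230 plus 60). The knob-side rail runs from row 149 outer to row 161 inner, cols 145–241 plus 60. The nest's far rail is clear of the sink in the top view.

Run:
```python
from h import *
s=manip.state(); z0=s['tool_pos'][2]; W=lambda u,v,z:px2w('wrist',u,v,z,s).round(1)
for o in (4,7): print('bottom z',z0-o,'far top',W(256,194,z0-o+22),'near top',W(256,350,z0-o+22),'far low',W(256,181,z0-o), 'sides',W(222,270,z0-o+22),W(290,270,z0-o+22))
print('rail outer',W(205,149,18),W(301,149,18),'inner',W(250,161,18))
print('bar',W(205,20,80),W(313,85,80),W(198,72,80),W(300,120,80))
T=lambda cx,cy,z:px2w('top',108+(cx-400)/4-.4,185+cy/4-.4,z).round(1)
print('top: sink end',T(712,145,z0+16),T(712,145,z0+19),'sides',T(690,121,z0+16),T(690,170,z0+16),'rail',T(737,155,18),T(725,155,18),T(735,116,18),T(735,198,18))
```

```text
bottom z 36.24844236087446 far top [505.6 234.8  58.2] near top [505.2 156.7  58.2] far low [505.7 233.4  36.2] sides [490.8 200.2  58.2] [520.1 200.   58.2]
bottom z 33.24844236087446 far top [505.6 233.7  55.2] near top [505.2 153.7  55.2] far low [505.7 232.5  33.2] sides [490.4 198.3  55.2] [520.4 198.1  55.2]
rail outer [480.3 244.8  18. ] [528.5 244.5  18. ] inner [502.8 238.4  18. ]
bar [491.5 293.8  80. ] [522.5 276.4  80. ] [488.7 280.2  80. ] [519.  266.3  80. ]
top: sink end [503.1 151.5  56.2] [502.7 150.9  59.2] sides [516.8 164.5  56.2] [488.8 163.4  56.2] rail [502.4 143.3  18. ] [502.4 150.4  18. ] [525.7 145.3  18. ] [477.  143.7  18. ]
```

```bash
python3 -m pendant '[{"slide":[1.5,-1,0],"rotation":[0,0,0],"fingers":1},{"slide":[0,0,7],"rotation":[0,0,0],"fingers":1},{"slide":[0,0,6],"rotation":[0,0,0],"fingers":1},{"slide":[0,0,3],"rotation":[0,0,0],"fingers":1},{"slide":[0,0,0],"rotation":[0,0,0],"fingers":1},{"slide":[0,0,0],"rotation":[0,0,0],"fingers":1}]'
for i in 1; do python3 -m pendant '[{"slide":[0,0,2],"rotation":[0,0,0],"fingers":1},{"slide":[0,0,1],"rotation":[0,0,0],"fingers":1},{"slide":[0,0,0],"rotation":[0,0,0],"fingers":1},{"slide":[0,0,0],"rotation":[0,0,0],"fingers":1}]'; done
python3 -m pendant '[{"slide":[0,0,1],"rotation":[0,0,0],"fingers":1},{"slide":[0,0,1],"rotation":[0,0,0],"fingers":1},{"slide":[0,0,0],"rotation":[0,0,0],"fingers":1},{"slide":[0,0,0],"rotation":[0,0,0],"fingers":1}]'
```

```text
time_s: 7.73
tool_pos: [501.4, 197.5, 21.7]
tool_rot: [-3.14, 0.0, 1.566]
wrist_force: [0.6, 0.4, -0.7]
gripper_width: 26.9
grasp_force: 61.9
time_s: 8.07
tool_pos: [501.9, 197.5, 19.3]
tool_rot: [-3.142, 0.0, 1.566]
wrist_force: [0.8, 0.6, -1.1]
gripper_width: 26.6
grasp_force: 61.9
time_s: 8.4
tool_pos: [502.0, 197.5, 17.4]
tool_rot: [3.141, -0.0, 1.566]
wrist_force: [0.1, -0.9, 0.3]
gripper_width: 26.3
grasp_force: 62.0
```

```bash
python3 -m pendant '[{"slide":[0,0,1],"rotation":[0,0,0],"fingers":1},{"slide":[0,0,0],"rotation":[0,0,0],"fingers":1},{"slide":[0,0,0],"rotation":[0,0,0],"fingers":1}]'
python3 -m pendant '[{"slide":[0,0,1],"rotation":[0,0,0],"fingers":1},{"slide":[0,0,0],"rotation":[0,0,0],"fingers":1},{"slide":[0,0,0],"rotation":[0,0,0],"fingers":1}]'
```

```text
time_s: 8.65
tool_pos: [502.0, 197.5, 17.3]
tool_rot: [-3.141, 0.0, 1.566]
wrist_force: [-3.6, -0.8, 6.1]
gripper_width: 26.5
grasp_force: 62.6
time_s: 8.9
tool_pos: [502.1, 197.5, 17.3]
tool_rot: [-3.141, 0.0, 1.566]
wrist_force: [-7.0, -2.5, 12.3]
gripper_width: 26.4
grasp_force: 63.4
```

Run:
```python
from h import *
im=save('side','s5.png');w=save('wrist','w5.png')
p=w2px('side',[502,195,20]).astype(int);print(p)
c=im[p[1]-45:p[1]+45,p[0]-50:p[0]+50]
o=np.zeros((384,800,3),np.uint8);o[:,:400]=w[:,60:460];o[:360,400:]=cv2.resize(c,(400,360),interpolation=cv2.INTER_CUBIC)
cv2.imwrite('pics/c5.png',o[:,:,::-1])
print(manip.state()['wrist_force'])
```

```text
[215 153]
[-6.0742835  -2.88785807 12.52805559]
```

View pics/c5.png

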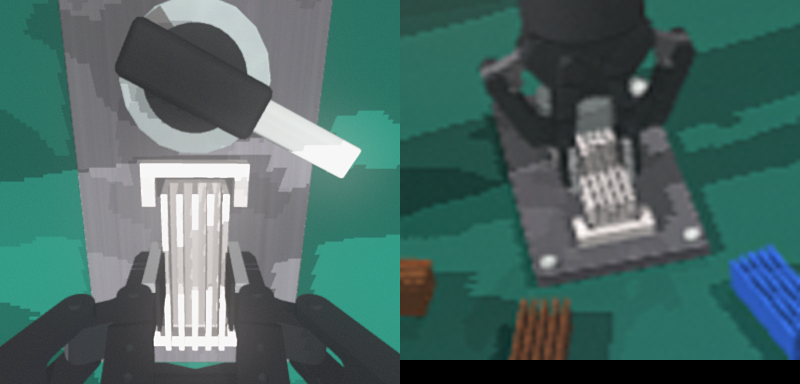

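The sink is seated: contact came at TCP 17.3, which is 12.3 at pick-up plus the 5 mm floor difference. It lies between both rails and inside the corner stops. I'll relax the push, release and rise.

```bash
python3 -m pendant '[{"slide":[0,0,-1.5],"rotation":[0,0,0],"fingers":1},{"slide":[0,0,0],"rotation":[0,0,0],"fingers":0.3},{"slide":[0,0,0],"rotation":[0,0,0],"fingers":0.1},{"slide":[0,0,0],"rotation":[0,0,0],"fingers":-0.1},{"slide":[0,0,0],"rotation":[0,0,0],"fingers":-0.1},{"slide":[0,0,0],"rotation":[0,0,0],"fingers":-0.1}]'
python3 -m pendant '[{"slide":[0,0,-5],"rotation":[0,0,0],"fingers":-0.1},{"slide":[0,0,-15],"rotation":[0,0,0],"fingers":-0.1},{"slide":[0,0,-25],"rotation":[0,0,0],"fingers":-0.1},{"slide":[0,0,-30],"rotation":[0,0,0],"fingers":-0.1},{"slide":[0,0,-30],"rotation":[0,0,0],"fingers":-0.1},{"slide":[0,0,-20],"rotation":[0,0,0],"fingers":-0.1},{"slide":[0,0,0],"rotation":[0,0,0],"fingers":-0.1},{"slide":[0,0,0],"rotation":[0,0,0],"fingers":-0.1}]'
python3 - <<'E'
from h import *
s=manip.state();print(s['tool_pos'],s['tool_rot'])
save('wrist','w6.png')
E
```

```text
time_s: 9.5
tool_pos: [501.7, 197.5, 16.5]
tool_rot: [-3.141, 0.0, 1.566]
wrist_force: [0.3, -0.5, -0.3]
gripper_width: 46.9
grasp_force: 0.0
time_s: 10.17
tool_pos: [502.9, 197.8, 143.8]
tool_rot: [3.138, -0.001, 1.566]
wrist_force: [0.1, -0.5, -0.8]
gripper_width: 47.2
grasp_force: 0.0
[502.92951266 197.78801942 143.76286833] [ 3.13794167e+00 -9.09486152e-04  1.56586205e+00]
```

View pics/w6.png

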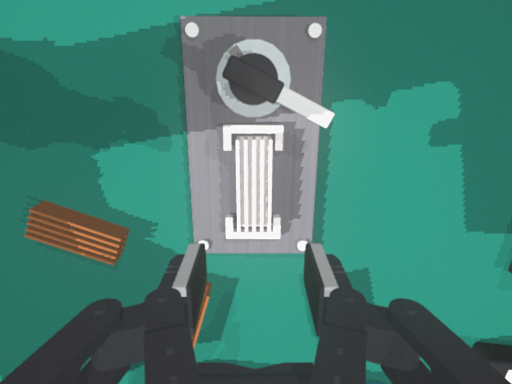

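The sink lies fins up in the nest, at (254,185), between the rails. The housing circle is centred at about (253,77), and the arm tip's centre is at about (328,120). Now I work out the knob pose.

Run:
```python
from h import *
s=manip.state(); W=lambda u,v,z:px2w('wrist',u,v,z,s).round(1)
print('housing',W(253.5,78,36)); 
b=[W(233,56,80),W(284,83,80),W(225,74,80),W(276,101,80)];print('bar',sum(b)/4,np.arctan2(*(b[1]-b[0])[1::-1]),np.arctan2(*(b[3]-b[2])[1::-1]))
a,t=W(283,93,47),W(330,120,47);print('arm',a,t,np.arctan2(*(t-a)[1::-1]))
print('sink',W(237,138,32),W(271,138,32),W(237,231,32),'rail',W(254,125,18),W(254,239,18))
x,y=503,280
delta(x,y,143,2.67,s)
```

```text
housing [501.7 279.8  36. ]
bar [502.65  279.425  80.   ] -0.4663649936165824 -0.474328110740067
arm [521.9 269.9  47. ] [555.4 251.5  47. ] -0.502270079399601
sink [488.9 236.6  32. ] [514.7 236.4  32. ] [487.1 158.6  32. ] rail [501.8 244.4  18. ] [501.2 143.9  18. ]
slide now [82.5  0.8 -1.2] turn -1.104 slide after turn [36.4 74.1 -1.2] q6 0.24
```

```bash
python3 -m pendant '[{"slide":[20,0,0],"rotation":[0,0,-0.05],"fingers":-0.1},{"slide":[0,0,0],"rotation":[0,0,0.05],"fingers":-0.1},{"slide":[22,0,0],"rotation":[0,0,0],"fingers":-0.1},{"slide":[25,0,0],"rotation":[0,0,0],"fingers":-0.1},{"slide":[15,0,0],"rotation":[0,0,0],"fingers":-0.1},{"slide":[0,0,0],"rotation":[0,0,-0.11],"fingers":-0.1},{"slide":[0,0,0],"rotation":[0,0,-0.11],"fingers":-0.1},{"slide":[0,0,0],"rotation":[0,0,-0.11],"fingers":-0.1},{"slide":[0,0,0],"rotation":[0,0,-0.11],"fingers":-0.1},{"slide":[0,0,0],"rotation":[0,0,-0.11],"fingers":-0.1},{"slide":[0,0,0],"rotation":[0,0,-0.11],"fingers":-0.1},{"slide":[0,0,0],"rotation":[0,0,-0.11],"fingers":-0.1},{"slide":[0,0,0],"rotation":[0,0,-0.11],"fingers":-0.1},{"slide":[0,0,0],"rotation":[0,0,-0.11],"fingers":-0.1},{"slide":[0,0,0],"rotation":[0,0,-0.11],"fingers":-0.1},{"slide":[0,0,0],"rotation":[0,0,0],"fingers":-0.1},{"slide":[0,0,0],"rotation":[0,0,0],"fingers":-0.1}]'
python3 - <<'E'
from h import *
for _ in range(2):
  delta(502.5,279.6,55,2.665)
E
```

```text
time_s: 11.63
tool_pos: [501.6, 279.2, 140.4]
tool_rot: [-3.14, -0.001, 2.663]
wrist_force: [-0.7, -0.7, -0.4]
gripper_width: 47.2
grasp_force: 0.0
slide now [-0.7  0.8 85.4] turn -0.002 slide after turn [-0.7  0.8 85.4] q6 -0.71
slide now [-0.7  0.8 85.4] turn -0.002 slide after turn [-0.7  0.8 85.4] q6 -0.71
```

```bash
python3 -m pendant '[{"slide":[-0.5,0.5,25],"rotation":[0,0,0],"fingers":-0.1},{"slide":[0,0,25],"rotation":[0,0,0],"fingers":-0.1},{"slide":[0,0,20],"rotation":[0,0,0],"fingers":-0.1},{"slide":[0,0,10],"rotation":[0,0,0],"fingers":-0.1},{"slide":[0,0,5],"rotation":[0,0,0],"fingers":-0.1},{"slide":[0,0,0],"rotation":[0,0,0],"fingers":0.1},{"slide":[0,0,0],"rotation":[0,0,0],"fingers":0.3},{"slide":[0,0,0],"rotation":[0,0,0],"fingers":0.5}]'
python3 -m pendant '[{"slide":[0,0,0],"rotation":[0,0,0],"fingers":0.6},{"slide":[0,0,0],"rotation":[0,0,0],"fingers":0.8},{"slide":[0,0,0],"rotation":[0,0,0],"fingers":1},{"slide":[0,0,0],"rotation":[0,0,0],"fingers":1},{"slide":[0,0,0],"rotation":[0,0,0],"fingers":1},{"slide":[0,0,0],"rotation":[0,0,0],"fingers":1}]' 60
python3 -c "
from h import *
print(manip.state()['wrist_torque'])"
```

```text
time_s: 12.3
tool_pos: [504.1, 280.2, 58.4]
tool_rot: [3.14, 0.002, 2.665]
wrist_force: [-0.5, 0.3, 0.4]
gripper_width: 21.4
grasp_force: 0.0
time_s: 12.8
tool_pos: [503.5, 279.4, 57.3]
tool_rot: [-3.142, 0.001, 2.666]
wrist_force: [-0.2, -5.6, 4.5]
gripper_width: 12.6
grasp_force: 60.4
[-0.87114304  0.03301517  0.0449031 ]
```

```bash
python3 -m pendant '[{"slide":[0,0,2],"rotation":[0,0,0],"fingers":1},{"slide":[0,0,2],"rotation":[0,0,0],"fingers":1},{"slide":[0,0,2],"rotation":[0,0,0],"fingers":1},{"slide":[0,0,1],"rotation":[0,0,0],"fingers":1},{"slide":[0,0,0],"rotation":[0,0,0],"fingers":1},{"slide":[0,0,0],"rotation":[0,0,0],"fingers":1}]'
python3 -m pendant '[{"slide":[0,0,1],"rotation":[0,0,0],"fingers":1},{"slide":[0,0,1],"rotation":[0,0,0],"fingers":1},{"slide":[0,0,0],"rotation":[0,0,0],"fingers":1},{"slide":[0,0,0],"rotation":[0,0,0],"fingers":1}]'
```

```text
time_s: 13.3
tool_pos: [503.7, 279.4, 51.7]
tool_rot: [-3.141, 0.001, 2.666]
wrist_force: [-4.0, -6.5, 11.9]
gripper_width: 12.8
grasp_force: 61.6
time_s: 13.63
tool_pos: [503.9, 279.5, 51.5]
tool_rot: [-3.141, 0.001, 2.666]
wrist_force: [-7.5, -8.6, 21.5]
gripper_width: 13.0
grasp_force: 63.0
```

```bash
python3 -m pendant '[{"slide":[0,0,0],"rotation":[0,0,0.05],"fingers":1},{"slide":[0,0,0],"rotation":[0,0,0.08],"fingers":1},{"slide":[0,0,0],"rotation":[0,0,0.08],"fingers":1},{"slide":[0,0,0],"rotation":[0,0,0.08],"fingers":1},{"slide":[0,0,0],"rotation":[0,0,0],"fingers":1}]'
python3 -c "
from h import *
print(manip.state()['wrist_torque'])"
python3 -m pendant '[{"slide":[0,0,0],"rotation":[0,0,0.08],"fingers":1},{"slide":[0,0,0],"rotation":[0,0,0.08],"fingers":1},{"slide":[0,0,0],"rotation":[0,0,0.08],"fingers":1},{"slide":[0,0,0],"rotation":[0,0,0.08],"fingers":1},{"slide":[0,0,0],"rotation":[0,0,0.08],"fingers":1},{"slide":[0,0,0],"rotation":[0,0,0.08],"fingers":1},{"slide":[0,0,0],"rotation":[0,0,0.08],"fingers":1},{"slide":[0,0,0],"rotation":[0,0,0.08],"fingers":1},{"slide":[0,0,0],"rotation":[0,0,0.08],"fingers":1},{"slide":[0,0,0],"rotation":[0,0,0.04],"fingers":1},{"slide":[0,0,0],"rotation":[0,0,0],"fingers":1}]'
python3 -c "
from h import *
print(manip.state()['wrist_torque'])"
```

```text
time_s: 14.05
tool_pos: [503.8, 279.3, 51.5]
tool_rot: [-3.14, 0.001, 2.373]
wrist_force: [-8.1, -8.9, 21.0]
gripper_width: 12.9
grasp_force: 63.0
[-1.76557938  1.50304502 -0.00413684]
time_s: 14.97
tool_pos: [503.2, 278.9, 51.5]
tool_rot: [-3.14, 0.003, 1.615]
wrist_force: [-10.1, -10.8, 23.9]
gripper_width: 12.7
grasp_force: 63.3
[-1.995765    1.82938464 -0.01836054]
```

```bash
T='from h import *
s=manip.state();print(s["wrist_torque"][2],s["tool_rot"][2])'
python3 -m pendant '[{"slide":[0,0,0],"rotation":[0,0,0.04],"fingers":1},{"slide":[0,0,0],"rotation":[0,0,0.04],"fingers":1},{"slide":[0,0,0],"rotation":[0,0,0],"fingers":1}]' >/dev/null
python3 -c "$T"
python3 -m pendant '[{"slide":[0,0,0],"rotation":[0,0,0.04],"fingers":1},{"slide":[0,0,0],"rotation":[0,0,0],"fingers":1}]' >/dev/null
python3 -c "$T"
python3 -m pendant '[{"slide":[0,0,0],"rotation":[0,0,0.03],"fingers":1},{"slide":[0,0,0],"rotation":[0,0,0],"fingers":1}]'
python3 -c "$T"
```

```text
-0.013948101156928525 1.5349663040240427
-0.04460285217607836 1.4950760502886344
time_s: 15.55
tool_pos: [503.1, 278.9, 51.5]
tool_rot: [-3.14, 0.003, 1.466]
wrist_force: [-11.0, -11.2, 24.5]
gripper_width: 12.8
grasp_force: 63.4
0.19377999703172863 1.4660135929028733
```

The torque rises at yaw 1.466, so this is the end stop. I'll let the knob rise, release it and back off.

```bash
python3 -m pendant '[{"slide":[0,0,-3],"rotation":[0,0,0],"fingers":1},{"slide":[0,0,-3],"rotation":[0,0,0],"fingers":1},{"slide":[0,0,-2.5],"rotation":[0,0,0],"fingers":1},{"slide":[0,0,0],"rotation":[0,0,0],"fingers":1},{"slide":[0,0,0],"rotation":[0,0,0],"fingers":0.5},{"slide":[0,0,0],"rotation":[0,0,0],"fingers":0.2},{"slide":[0,0,0],"rotation":[0,0,0],"fingers":-0.1},{"slide":[0,0,0],"rotation":[0,0,0],"fingers":-0.1},{"slide":[0,0,0],"rotation":[0,0,0],"fingers":-0.1}]'
python3 -m pendant '[{"slide":[0,0,-10],"rotation":[0,0,0],"fingers":-0.1},{"slide":[0,0,-25],"rotation":[0,0,0],"fingers":-0.1},{"slide":[0,0,-30],"rotation":[0,0,0],"fingers":-0.1},{"slide":[-20,0,-30],"rotation":[0,0,0],"fingers":-0.1},{"slide":[-30,0,-20],"rotation":[0,0,0],"fingers":-0.1},{"slide":[-30,0,0],"rotation":[0,0,0],"fingers":-0.1},{"slide":[-15,0,0],"rotation":[0,0,0],"fingers":-0.1},{"slide":[0,0,0],"rotation":[0,0,0],"fingers":-0.1},{"slide":[0,0,0],"rotation":[0,0,0],"fingers":-0.1}]'
python3 - <<'E'
from h import *
a=save('wrist','w7.png');b=save('side','s7.png')
o=np.zeros((384,800,3),np.uint8);o[:,:400]=a[:,60:460];o[:300,400:]=cv2.resize(b[100:250,130:330],(400,300))
cv2.imwrite('pics/c7.png',o[:,:,::-1])
E
```

```text
time_s: 16.3
tool_pos: [502.9, 280.0, 56.1]
tool_rot: [-3.141, -0.0, 1.466]
wrist_force: [0.7, -0.7, 0.1]
gripper_width: 47.2
grasp_force: 0.0
time_s: 17.05
tool_pos: [493.2, 185.0, 172.1]
tool_rot: [3.14, -0.001, 1.464]
wrist_force: [0.3, 1.0, -0.3]
gripper_width: 47.1
grasp_force: 0.0
```

View pics/c7.png

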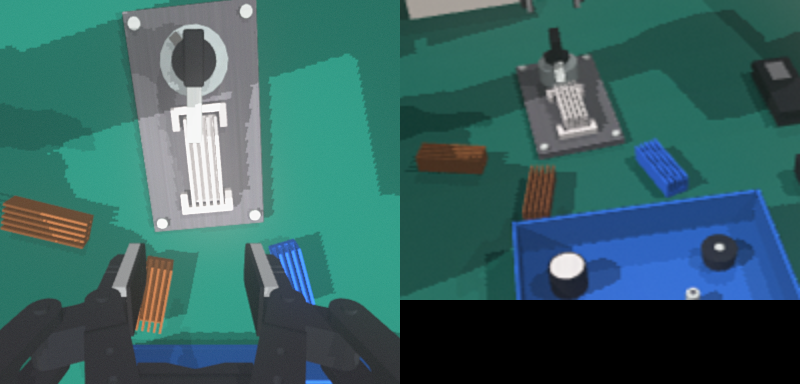

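The keeper arm now lies over the knob end of the sink, with its tip at about (197,140). The sink sits fins up in the nest and the gripper is clear, so I hand the job in.

```bash
python3 -c "
from bench import manip
print(manip.job_done())"
```

```text
the job is handed in; nothing more can be done
None
```

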